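# Clip in a printer feed roller and gauge it

### The job

Press the feed roller with the thicker rubber sleeve down into both sprung fork clips of the test stand, centred and fully home so that both jaws close over its shaft. Then set the bridge gauge down, without dropping it, squarely astride the middle of that roller with its feet flat on the stand's plate and its sprung foot resting on the rubber so that it reads the height, and leave it standing there. Do not disturb the thin roller or the other things on the worktop.

Things in the scene. Friction and masses are not known exactly. Their poses are not given: they have to be found in the camera images.
- stand: Roller test stand, fixed: grey plate 160 (x) x 120 (y) x 10 mm carrying two aluminium fork clips at x = +47 and -47 mm, each 14 mm thick along x, 80 mm clear between them, tops 79 mm up. Origin: centre of the plate's underside; z up; x along the seated roller's axis. A seated roller's axis is at y = 0 (play -1 to +2.5 mm), z = 38 mm, its middle at x = 0.
- clip_a (a point): Seat centre of the clip at the stand's x = +47 mm, 38 mm up; axes as the stand. The clip takes the 16 mm shaft from above: saddle 30 mm up, fixed prong on the +y side (face at y = +10.5 mm, flared outward above z = 61 mm), sprung hinged steel jaw on the -y side, its rounded nose (tip y = -3 mm, z = 49 mm) yielding outward to the shaft and closing over it.
- clip_b (a point): Seat centre of the like clip at the stand's x = -47 mm, 38 mm up, jaw also on the -y side. Jaws and prongs are smooth and slippery. Pushing the roller down past both jaws takes about 5 to 20 N in all.
- jaw_a (a joint): Jaw of clip_a, rad: 0 = shut (sprung), grows as it is pushed outward, up to 0.6.
- jaw_b (a joint): Jaw of clip_b, rad: 0 = shut (sprung), grows as it is pushed outward, up to 0.6.
- roller_thick: Feed roller with the thicker black rubber sleeve: steel shaft 160 mm long, 16 mm in diameter, sleeve 28 mm in diameter and 56 mm long at mid length; 0.1 to 0.21 kg. Origin: on the axis at mid length; x along the axis. At the start it lies on its sleeve on the worktop (axis 14 mm up). Its ends are alike.
- roller_thin: Feed roller with the thinner black rubber sleeve, to be left alone: same shaft, 160 mm long and 16 mm in diameter; sleeve 20 mm in diameter and 56 mm long. Origin: on the axis at mid length; x along the axis. It lies on its sleeve.
- gauge: Loose bridge gauge, 0.29 to 0.42 kg, 116 mm tall, standing on the worktop. Origin: centre between the soles; z up. Two legs at y = +28 and -28 mm, 48 mm wide along x, 48 mm clear between them up to the bridge at z = 62 mm; soles reach y = +-41 mm. To measure, it stands astride the roller, its x along the roller's axis, either way round.
- gauge_handle (a point): Grip point in the square black handle on top of the gauge (24 x 24 mm, from 74 to 116 mm above the soles), 98 mm above the soles on the gauge's z axis; axes as the gauge.
- gauge_foot (a joint): Gauge reading, m: rise of the sprung sliding foot (steel disc 24 mm across on the gauge's z axis under the bridge). 0 = fully down, disc underside 28 mm above the soles; at most 0.026. Spring 0.25 N plus 0.04 N per mm, less than the gauge's weight. On the thick roller seated in the stand it reads about 0.014.
- coffee_tin: Bystander: printed can standing upright, 53 mm across, 104 mm tall. Origin: centre of its underside.
- tape_roll: Bystander: roll of brown tape lying flat, 92 mm across, 48 mm tall. Origin: centre of its underside.
- glue_stick: Bystander: glue stick standing upright, 24 mm across, 86 mm tall. Origin: centre of its underside.
- bowl_low: Bystander: white bowl, 105 mm across, 54 mm tall. Origin: centre of its underside.
- memo_block: Bystander: yellow note block, 70 x 70 x 11 mm. Origin: centre of its underside.
- calculator: Bystander: desk calculator lying flat, 112 x 68 x 12 mm (112 along its x). Origin: centre of its underside.
- glue_tube: Bystander: tube lying flat, 31 x 116 x 21 mm (116 along its y). Origin: centre of its underside.

How it is judged:
On the way, in this order (a step that is already met when the one before it is completed fails the run):
1. the thick roller sits fully home and centred in both fork clips, jaws shut over it, with the gauge not yet on the stand (z of roller_thick in the frame of stand between 0.035 and 0.041 m and x of roller_thick in the frame of stand between -0.012 and 0.012 m and y of roller_thick in the frame of stand between -0.004 and 0.004 m and angle between the x axis of roller_thick and the x axis of stand, either way round below 0.05 rad and value of joint each of jaw_a, jaw_b below 0.06 rad and horizontal distance between gauge and stand above 0.08 m), for 0.2 s.
2. the gauge stands squarely astride the seated roller and reads its height (z of roller_thick in the frame of stand between 0.035 and 0.041 m and x of roller_thick in the frame of stand between -0.012 and 0.012 m and y of roller_thick in the frame of stand between -0.004 and 0.004 m and angle between the x axis of roller_thick and the x axis of stand, either way round below 0.05 rad and value of joint each of jaw_a, jaw_b below 0.06 rad and z of gauge in the frame of stand between 0.007 and 0.013 m and horizontal distance between gauge and stand below 0.015 m and angle between gauge's own z axis and vertical below 0.06 rad and angle between the x axis of gauge and the x axis of stand, either way round below 0.2 rad and value of joint gauge_foot between 0.012 and 0.016 m), for 0.3 s.
At the end, for the whole second after the job is handed in: Thick roller home in both clips (3 mm in height, 4 mm sideways, 12 mm along, 0.05 rad; jaws open under 0.06 rad). Gauge on the plate (3 mm), upright within 0.06 rad, within 15 mm of the stand's centre and 0.2 rad of its x axis, foot reading 12 to 16 mm. Both at rest (all of step 2 and linear speed of each of gauge, roller_thick below 0.02 m/s); the robot touches nothing.
It fails at once if the gauge is dropped (it moves faster than 0.4 m/s with the fingers off it) (contact force between the fingers and gauge below 0.01 N and linear speed of gauge above 0.4 m/s).
It fails at once if the thin roller is moved by more than 40 mm (distance of roller_thin from where it was at the start of the episode above 0.04 m).
It fails at once if another thing on the worktop is moved by more than 30 mm (distance of any of coffee_tin, tape_roll, glue_stick, bowl_low, memo_block, calculator, glue_tube from where it was at the start of the episode above 0.03 m).
It also fails if it takes over 72 s, if anything falls off the work surface, if the arm or the gripper's body presses on something with over 40 N, if the wrist force passes 120 N, or if a joint passes its speed limit or range.

### The arm

A 6-joint arm with a two-finger parallel gripper is mounted at the origin on a cart in front of the work surface, level with it; the furniture and walls round the work are solid. World frame = base frame: x ahead of the robot, y to its left, z up, the work surface at z = 0. Lengths are in m, angles in rad, forces in N, time in s.
With the tool pointing down it reaches from about 0.325 to 0.775 m from the base axis. Payload 9.3 kg.
Tool frame: the origin (TCP) lies midway between the tips of the shut fingers; the grasp point (between the pads) lies 19 mm behind it (ctrl.hold_point_z is the distance from the TCP to the grasp point, in m); z points along the fingers, y is the line along which they close (so a half turn about z gives the same grasp; the last joint's range is limited). The gripper opens to 85 mm and grips with 20 to 120 N. Pads are 22 mm wide; open, the fingers measure 114 mm over their backs; the gripper's body (76 mm by 85 mm) begins 54 mm behind the grasp point. The pads swing forward as they close: fully open they stand 13 mm farther back than shut.
Start: joints at [-1.427, 0.259, 0.021, 1.334, 0, 1.418], TCP at [0.161, -0.526, 0.231] pointing down, gripper open.
Joint ranges: [-3.04, 3.04], [-0.91, 1.82], [-1.04, 1.36], [-1.92, 1.95], [-1.52, 1.45], [-3.14, 3.14]. Speed limits (rad/s): [2.22, 2.22, 2.79, 3.14, 3.14, 3.14].

### API

Orientations are given as [roll, pitch, yaw] about the fixed x, y, z axes, in that order (R = Rz(yaw) Ry(pitch) Rx(roll)).
In Python, from plant import ctrl, viewer, order gives the robot as it stands (ctrl), with the cameras (viewer) and the job (order).
- The arm moves only by the tool move_tool, called after "Emit:" as name(argument=value, ...), one argument or row to a line, values as JSON. Schema: {"type":"object","properties":{"plan":{"type":"array","items":{"type":"array","items":{"type":"number"},"minItems":7,"maxItems":7},"minItems":1,"maxItems":12},"squeeze":{"type":"number"},"only":{"type":"string"},"quiet":{"type":"boolean"},"lines":{"type":"string"}},"required":["plan"],"additionalProperties":false}. plan is a list of rows, 1 to 12 of them, each of 7 numbers: a rotation vector rx, ry, rz in shares of pi rad (1.0 is pi rad), then dx, dy, dz in normalised numbers (1 is 0.75 m), then the opening from 0.0 (shut) to 1.0 (fully open); each row is the pose to reach, as a shift and turn from the pose commanded when the call began, along the tool's axes at that moment; what a row does not reach only later rows make up. A row lasts 1/12 s, in which the tool goes at most 0.0417 m and 0.125 rad, less where a joint would pass 70% of its speed; a pose out of reach is approached as far as the arm can. The fingers move at their own pace and stop on an object; squeeze is the grip in N (left out, the last holds). Time passes only in rows, so rows that do not move let the fingers close. The tool returns the time, the measured TCP pose, the force, the opening and the grip force at its end. only (a regular expression) keeps the lines of the reply that match it, lines (a string "A,B") keeps lines A to B, and quiet returns only ok. A shift or turn number past 1, either way, is cut back to 1. Input that does not fit is refused with a message, and nothing moves.
- ctrl.get_obs(): the state, without advancing time (a new reading comes with each control period).
- viewer.snapshot(name): name is "scene" or "top"; returns a dict with "color" (400x640x3 uint8, red, green, blue), "mtx" (3x3 intrinsics, pixels), "k1" (the pictures are not rectified: a ray, as slopes to the right and down, at radius r is drawn at 1 + k1 r^2 times it, then the intrinsics apply), "pose" (4x4, takes a point from camera to world coordinates). Camera axes: x right, y down, z forward; pixel columns grow to the right and rows downward; lengths in m; the calibration is good to about 2 mm. A picture is of the moment at which its call begins. There is no depth.
- order.sign_off(): hands the job in; it is judged then, once.
The state is a dict: "t": time; "joint_pos": joint angles; "joint_velocities": joint speeds; "joint_torque": joint torques, N m; "position": TCP position; "orientation": TCP orientation; "force": force on the tool from outside, world axes, zero at the start; "ft_torque": the same for the moment, N m; "finger_gap": opening from 0.0 (shut) to 1.0 (fully open); "gripper_force": force on a finger pad.
Only numpy, scipy, OpenCV 4.12 (cv2) and the standard library are available. Lean on these libraries where they do the work, as an engineer would, in place of code of your own. Each camera call takes 0.05 s, during which the arm holds its last target. There are 200 camera calls.

## Working session

There is one attempt and no reset: what is moved stays moved. The work goes in short steps, Python scripts to look and compute and a tool call to move; the robot and the scene stay as the last step left them, time stands still between calls to the robot, and variables do not carry over. Pictures are saved under pics/ and viewed, at most 10 in all, crops included, and the job is handed in when it is done.

```bash
ls; mkdir -p pics; python3 - <<'E'
from plant import ctrl, viewer, order
import cv2,numpy as np
for n in("scene","top"):
    s=viewer.snapshot(n); cv2.imwrite(f"pics/{n}0.png",s["color"][:,:,::-1]); np.savez(f"pics/{n}0.npz",**s)
    print(n,s["mtx"],s["k1"],np.round(s["pose"],4))
o=ctrl.get_obs();print(o)
E
```

```text
pics
plant.py
scene [[431.12862749   0.         308.15124813]
 [  0.         431.12862749 194.57330091]
 [  0.           0.           1.        ]] 0.018268255407839593 [[-0.6412 -0.5154  0.5686 -0.2503]
 [-0.7671  0.4498 -0.4574  0.5612]
 [-0.02   -0.7294 -0.6838  1.0195]
 [ 0.      0.      0.      1.    ]]
top [[368.50158837   0.         319.91735713]
 [  0.         368.50158837 191.56438749]
 [  0.           0.           1.        ]] -0.08166019293581521 [[-0.0178 -0.9973  0.0709  0.4201]
 [-0.9997  0.0189  0.0148 -0.0586]
 [-0.0161 -0.0706 -0.9974  1.1258]
 [ 0.      0.      0.      1.    ]]
{'t': 0.1, 'joint_pos': array([-1.42655536e+00,  2.59166667e-01,  2.08456311e-02,  1.33369414e+00,
       -1.22216056e-05,  1.41822473e+00]), 'joint_velocities': array([-0.00087838, -0.00179896,  0.00177728,  0.00263654, -0.00079503,
       -0.00087213]), 'joint_torque': array([ 5.36476204e-03, -5.56694341e+01,  3.45068049e+01,  1.16703429e-02,
       -1.23968116e-04, -1.84359357e-05]), 'position': array([ 0.16083215, -0.52570519,  0.23071304]), 'orientation': array([-3.14038611e+00, -1.73161015e-04,  2.96812460e-01]), 'force': array([ 0.13650392, -0.83254077, -0.91053389]), 'ft_torque': array([-0.03977986, -0.02863934,  0.01091339]), 'gripper_force': 0.0, 'finger_gap': 1.0051592551110553}
```

View pics/top0.png

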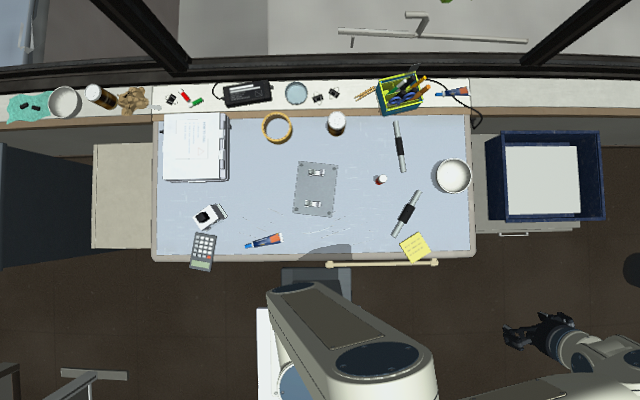

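View pics/scene0.png

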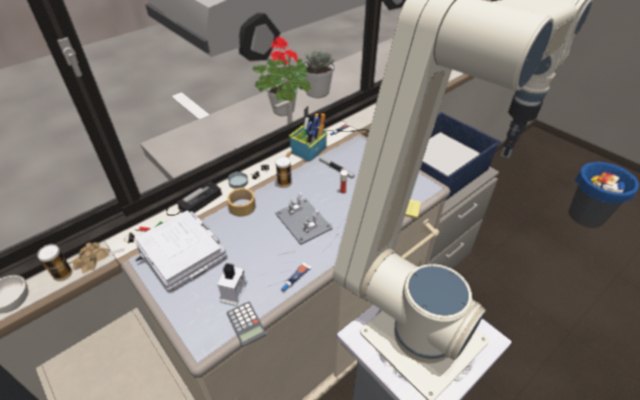

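The top picture shows rollers at (401,147) and (405,213), the stand at (315,188) with its clips at (316,172) and (312,203), and the gauge at (208,215). In the scene picture the arm hides the near roller; the gauge is at (230,283). I'll zoom in on these parts.

```bash
cat > h.py <<'E'
import numpy as np,cv2
from scipy.spatial.transform import Rotation as R
def load(n): return dict(np.load(f"pics/{n}.npz"))
def snap(n,name):
    from plant import ctrl, viewer, order
    s=viewer.snapshot(n); np.savez(f"pics/{name}.npz",**s); return s
def ray(s,uv):
    K=s["mtx"]; d=np.array([(uv[0]-K[0,2])/K[0,0],(uv[1]-K[1,2])/K[1,1]]); p=d.copy()
    for _ in range(20): p=d/(1+s["k1"]*(p@p))
    T=s["pose"]; v=T[:3,:3]@np.r_[p,1]; return T[:3,3],v
def onz(s,uv,z):
    o,v=ray(s,uv); return o+v*(z-o[2])/v[2]
def tri(s1,u1,s2,u2):
    o1,v1=ray(s1,u1);o2,v2=ray(s2,u2)
    a,b=np.linalg.lstsq(np.c_[v1,-v2],o2-o1,rcond=None)[0]
    p,q=o1+a*v1,o2+b*v2; return (p+q)/2,np.linalg.norm(p-q)
def proj(s,p):
    T=s["pose"]; c=T[:3,:3].T@(np.array(p)-T[:3,3]); m=c[:2]/c[2]; m=m*(1+s["k1"]*(m@m))
    return m*s["mtx"][[0,1],[0,1]]+s["mtx"][:2,2]
def crop(s,x,y,w,h,k): 
    return cv2.resize(s["color"][y:y+h,x:x+w,::-1],None,fx=k,fy=k,interpolation=cv2.INTER_CUBIC)
E
python3 - <<'E'
from h import *
t=load("top0");s=load("scene0")
a=crop(t,375,110,70,130,4)  #280x520
b=crop(t,280,150,65,75,4) #260x300
c=crop(t,185,190,65,50,4) #260x200
d=crop(s,265,180,64,65,4);e=crop(s,205,255,64,60,4)
im=np.zeros((520,796,3),np.uint8)
im[:520,:280]=a;im[:300,280:540]=b;im[300:500,280:540]=c;im[:260,540:796]=d;im[260:500,540:796]=e
cv2.imwrite("pics/comp0.png",im)
for uv in [(401,147),(405,213)]:print(onz(t,uv,.014))
print(onz(t,(315,188),.01),onz(t,(208,215),.1))
E
```

```text
[ 0.6308757  -0.29233992  0.014     ]
[ 0.4294041  -0.29751764  0.014     ]
[ 0.51046976 -0.02731241  0.01      ] [0.43277826 0.27276818 0.1       ]
```

View pics/comp0.png

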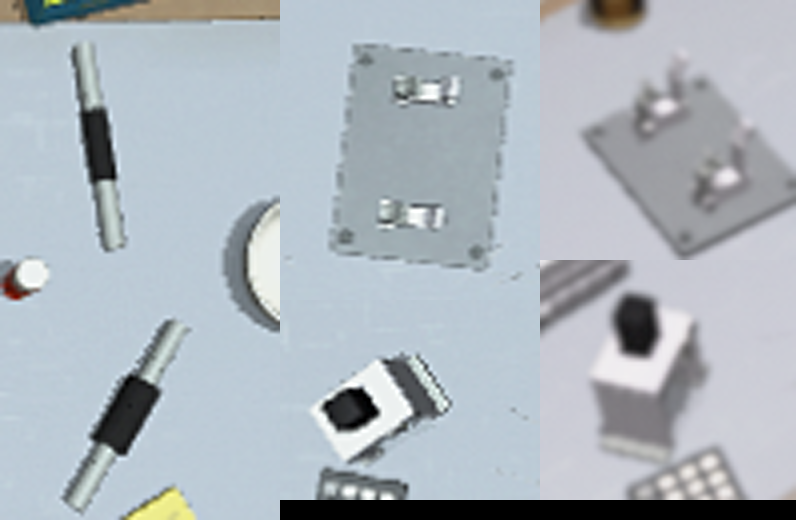

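Thick roller: the near one, at (405,213); its sleeve is clearly wider. The tall prongs are to the right (world −y) and the jaws to the left, so the stand's x points to about world −x. The gauge's handle and leg axes are visible. I'll swing the arm back so that the scene camera can see the near roller.

The manual's scale: shifts go in shares of 0.75 m and turns go in shares of pi rad. Converting my numbers, -0.38 m / 0.75 = -0.5067, -0.18 m / 0.75 = -0.24.

Emit:
move_tool(
  plan=[
    [0, 0, 0, -0.2533, -0.12, 0, 1],
    [0, 0, 0, -0.2533, -0.12, 0, 1],
    [0, 0, 0, -0.2533, -0.12, 0, 1],
    [0, 0, 0, -0.2533, -0.12, 0, 1],
    [0, 0, 0, -0.2533, -0.12, 0, 1],
    [0, 0, 0, -0.5067, -0.24, 0, 1],
    [0, 0, 0, -0.5067, -0.24, 0, 1],
    [0, 0, 0, -0.5067, -0.24, 0, 1],
    [0, 0, 0, -0.5067, -0.24, 0, 1],
    [0, 0, 0, -0.5067, -0.24, 0, 1],
    [0, 0, 0, -0.5067, -0.24, 0, 1],
    [0, 0, 0, -0.5067, -0.24, 0, 1],
  ],
  squeeze=80,
)

```text
t: 1.1
position: [-0.2575, -0.4642, 0.2305]
orientation: [-3.141, -0.001, 0.293]
force: [-0.2, -0.3, 0.3]
finger_gap: 1.002
gripper_force: 0.0
```

```bash
cat > meas.py <<'E'
from h import *
t=snap("top","top1");s=snap("scene","scene1")
cv2.imwrite("pics/scene1.png",s["color"][:,:,::-1])
def blobs(s,mask,lo,hi,box):
    x,y,w,h=box; m=np.zeros_like(mask); m[y:y+h,x:x+w]=mask[y:y+h,x:x+w]
    cs,_=cv2.findContours(m,cv2.RETR_EXTERNAL,cv2.CHAIN_APPROX_NONE); out=[]
    for c in cs:
        if lo<cv2.contourArea(c)<hi: out.append((cv2.contourArea(c),)+cv2.minAreaRect(c))
    return out
def dark(s,th=75): return (s["color"].max(2)<th).astype(np.uint8)*255
print("top dark",blobs(t,dark(t),20,2000,(190,120,240,120)))
print("scene dark",blobs(s,dark(s),20,2000,(200,130,230,190)))
hsv=cv2.cvtColor(t["color"],cv2.COLOR_RGB2HSV)
for p in [(315,188),(300,220),(332,167),(345,190),(340,225),(400,128),(416,193)]: print(p,t["color"][p[1],p[0]])
hs=s["color"]
for p in [(305,225),(290,215),(330,240),(270,240)]: print(p,hs[p[1],p[0]])
print(proj(s,(.43,-.3,.014)))
E
python3 meas.py
```

```text
top dark [(80.0, (202.2000274658203, 216.90000915527344), (8.944271087646484, 11.180338859558105), 63.43495178222656), (149.5, (406.10772705078125, 213.06155395507812), (9.178568840026855, 19.101346969604492), 29.744882583618164), (86.0, (399.14398193359375, 145.79200744628906), (17.709659576416016, 6.08210563659668), 79.69515228271484), (70.0, (334.8269348144531, 130.86538696289062), (15.689289093017578, 8.825225830078125), 11.309932708740234)]
scene dark [(91.0, (228.5, 271.0), (9.0, 14.0), 0.0), (53.0, (379.2758483886719, 191.68966674804688), (11.513110160827637, 6.31364107131958), 68.19859313964844), (21.5, (278.9970703125, 175.46176147460938), (15.185907363891602, 2.991163492202759), 85.60128784179688), (25.5, (287.5, 174.5), (15.0, 3.0), 90.0), (24.0, (334.8970031738281, 166.33822631835938), (10.804409980773926, 3.0869743824005127), 30.963754653930664), (106.0, (408.5588684082031, 158.2353057861328), (21.43732452392578, 6.345447540283203), 30.963756561279297), (23.0, (308.7799987792969, 135.95999145507812), (10.323759078979492, 4.666904926300049), 81.8698959350586), (386.0, (412.9508056640625, 138.48704528808594), (14.180368423461914, 36.278709411621094), 59.74356460571289)]
(315, 188) [156 168 173]
(300, 220) [186 200 212]
(332, 167) [148 159 166]
(345, 190) [184 200 211]
(340, 225) [185 200 210]
(400, 128) [187 200 212]
(416, 193) [127 133 132]
(305, 225) [103 102 102]
(290, 215) [136 137 141]
(330, 240) [204 206 215]
(270, 240) [200 202 212]
[380.00019561 193.23358078]
```

```bash
cat > meas2.py <<'E'
from h import *
t=load("top1");s=load("scene1")
def up(s,box,k=4):
    x,y,w,h=box; return cv2.resize(s["color"][y:y+h,x:x+w],None,fx=k,fy=k,interpolation=cv2.INTER_CUBIC).astype(int)
def pts(m,box,k=4):
    m=m.astype(np.uint8); cs,_=cv2.findContours(m,cv2.RETR_EXTERNAL,cv2.CHAIN_APPROX_NONE)
    c=max(cs,key=cv2.contourArea).reshape(-1,2); return (c+.5)/k-.5+np.array(box[:2])
def rect(s,uv,z):
    w=np.array([onz(s,p,z)[:2] for p in uv],np.float32)*1000
    (c,d,a)=cv2.minAreaRect(w); b=cv2.boxPoints((c,d,a)); e=b[1]-b[0]; f=b[2]-b[1]
    if np.linalg.norm(e)<np.linalg.norm(f): e,f=f,e
    return np.round(c,1),np.round([np.linalg.norm(e),np.linalg.norm(f)],1),round(float(np.arctan2(e[1],e[0])),4)
if __name__=="__main__":
    # sleeve
    bt=(380,188,50,50);bs=(362,175,36,34)
    T=[];
    for S,b in((t,bt),(s,bs)):
        im=up(S,b); p=pts(im.max(2)<95,b); print("sleeve",rect(S,p,.014)); T.append(p)
    ct=[cv2.moments(p.astype(np.float32).reshape(-1,1,2)) for p in T]
    ct=[(m["m10"]/m["m00"],m["m01"]/m["m00"]) for m in ct]; print(ct,tri(t,ct[0],s,ct[1]))
    im=up(t,bt); m=(im[:,:,2]-im[:,:,0]<17)&(im[:,:,2]-im[:,:,0]>-40)
    p=pts(m,bt); print("roller",rect(t,p,.014))
    b=(285,152,60,72); im=up(t,b); p=pts(cv2.morphologyEx(((im.sum(2)<525)&(im.sum(2)>340)).astype(np.uint8),cv2.MORPH_CLOSE,np.ones((17,17))),b); print("plate top",rect(t,p,.01))
    b=(265,190,75,58); im=up(s,b); p=pts(cv2.morphologyEx((im.sum(2)<520).astype(np.uint8),cv2.MORPH_CLOSE,np.ones((17,17))),b); print("plate scene",rect(s,p,.01))
    # gauge handle
    b=(190,200,25,30); im=up(t,b); p=pts(im.max(2)<80,b); print("handle top",rect(t,p,.116),rect(t,p,.098)); 
    b=(190,195,50,45); im=up(t,b); p=pts(im.min(2)>225,b);print("bridge top",rect(t,p,.074))
    # composite
    im=np.zeros((520,780,3),np.uint8)
    a=crop(t,188,198,45,36,8);im[:288,:360]=a
    a=crop(s,205,255,50,50,8);im[:400,370:770]=a
    cv2.imwrite("pics/comp1.png",im)
E
python3 meas2.py
```

```text
sleeve (array([ 428.7, -300.8]), array([62.2, 29.5], dtype=float32), -0.5607)
sleeve (array([ 433. , -301.2]), array([71.8, 26.3], dtype=float32), -0.5538)
[(406.0819863343567, 213.05251790981876), (379.2610948667966, 191.9134015594542)] (array([ 0.43021891, -0.29797085,  0.02138932]), np.float64(0.0032347396280277673))
roller (array([ 429.1, -299.9]), array([163. ,  32.3], dtype=float32), -0.5436)
plate top (array([508.6, -28.7]), array([164.3, 129.3], dtype=float32), -0.1324)
plate scene (array([517.6, -24.9]), array([189.2, 125.9], dtype=float32), -0.1304)
handle top (array([427.5, 284. ]), array([31.6, 27.8], dtype=float32), -1.0211) (array([427.6, 290.1]), array([32.1, 28.3], dtype=float32), -1.0211)
bridge top (array([427.2, 290.7]), array([61.2, 46.5], dtype=float32), -0.9785)
```

View pics/comp1.png

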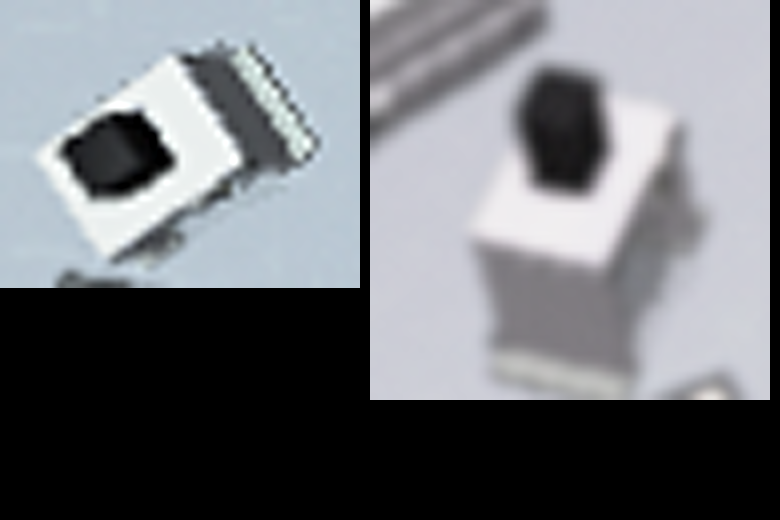

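Bridge corners: top crop L(38,155), T(183,55), R(242,160), B(105,262); scene crop L(100,228), B(235,262), R(312,120). The handle is upright on the bridge. Next I'll zoom in on the stand.

```bash
python3 - <<'E'
from h import *
t=load("top1");s=load("scene1")
f=lambda x0,y0,k,p:(np.array(p)+.5)/k-.5+[x0,y0]
for a,b in(((38,155),(100,228)),((105,262),(235,262)),((242,160),(312,120))):
    print(np.round(tri(t,f(188,198,8,a),s,f(205,255,8,b))[0],4),tri(t,f(188,198,8,a),s,f(205,255,8,b))[1])
im=np.zeros((576,796,3),np.uint8)
im[:576,:440]=crop(t,288,154,55,72,8);im[:300,440:795]=crop(s,268,186,71,60,5)
im[300:525,440:720]=crop(s,350,170,56,45,5)
cv2.imwrite("pics/comp2.png",im)
E
```

```text
[0.4293 0.3284 0.0756] 0.0035747234043835437
[0.3898 0.3027 0.0756] 0.0012560261557442805
[0.4246 0.2519 0.0727] 0.002097907734076291
```

View pics/comp2.png

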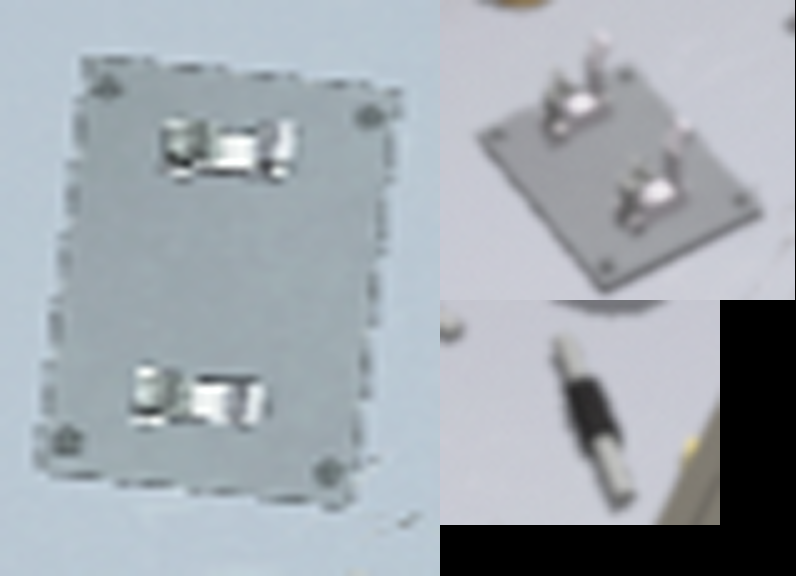

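The stand's holes show at (107,86), (370,116), (328,472) and (67,440) in the top crop and (57,135), (187,74), (301,200) and (167,265) in the scene crop. The prongs are on the right (world −y) and the jaws on the left. The roller is clear in both views.

```bash
python3 - <<'E'
from h import *
t=load("top1");s=load("scene1")
f=lambda x0,y0,k,p:(np.array(p)+.5)/k-.5+[x0,y0]
A=[(107,86),(370,116),(328,472),(67,440)];B=[(57,135),(187,74),(301,200),(167,265)]
P=[];Q=[];S=[]
for a,b in zip(A,B):
    p,e=tri(t,f(288,154,8,a),s,f(268,186,5,b)); P.append(p);Q.append(onz(t,f(288,154,8,a),.01));S.append(onz(s,f(268,186,5,b),.01)); print(np.round(p,4),round(e,4))
for P in(P,Q,S):
    P=np.array(P); print("c",P.mean(0).round(4)); 
    for i,j in((0,3),(1,2),(0,1),(3,2)): d=P[j]-P[i]; print(np.linalg.norm(d[:2]).round(4),np.arctan2(d[1],d[0]).round(4))
C=[(82,60),(400,97),(348,505),(38,465)]
C=np.array([onz(t,f(288,154,8,a),.01) for a in C]);print("corners",C.mean(0),np.linalg.norm(C[0]-C[3]),np.linalg.norm(C[0]-C[1]))
# roller shaft ends: top from comp0 (k4, crop 375,110)
r=[onz(t,f(375,110,4,p),.014) for p in((178,325),(76,500))];print("roller ends",np.round(r,4),np.linalg.norm(r[0]-r[1]),np.mean(r,0),np.arctan2(*(r[0]-r[1])[1::-1]))
E
```

```text
[0.5838 0.0145 0.012 ] 0.0005
[ 0.5701 -0.0852  0.0143] 0.001
[ 0.4353 -0.0669  0.0131] 0.0003
[0.4491 0.0314 0.0127] 0.0003
c [ 0.5096 -0.0265  0.013 ]
0.1358 3.0168
0.1361 3.0067
0.1007 -1.7069
0.0993 -1.7104
c [ 0.5096 -0.0267  0.01  ]
0.1359 3.0157
0.1364 3.0046
0.1011 -1.7053
0.0996 -1.7105
c [ 0.512  -0.0281  0.01  ]
0.1356 3.0197
0.1378 3.0041
0.1019 -1.6852
0.0997 -1.7072
corners [ 0.50849787 -0.02627667  0.01      ] 0.1554835135477879 0.12233762100593609
roller ends [[ 0.4955 -0.3428  0.014 ]
 [ 0.3652 -0.2612  0.014 ]] 0.1536801264832679 [ 0.43033306 -0.30199196  0.014     ] -0.5595729826064663
```

To row units: 0.705 m / 0.75 = 0.94, 0.05 m / 0.75 = 0.0667, 0.84 rad / 3.1416 = 0.2674.

Emit:
move_tool(
  plan=[
    [0, 0, 0.1337, 0.4667, 0.0267, 0, 1],
    [0, 0, 0.1337, 0.4667, 0.0267, 0, 1],
    [0, 0, 0.1337, 0.4667, 0.0267, 0, 1],
    [0, 0, 0.1337, 0.4667, 0.0267, 0, 1],
    [0, 0, 0.1337, 0.4667, 0.0267, 0, 1],
    [0, 0, 0.1337, 0.4667, 0.0267, 0, 1],
    [0, 0, 0.1337, 0.4667, 0.0267, 0, 1],
    [0, 0, 0.2674, 0.94, 0.0547, 0.0667, 1],
    [0, 0, 0.2674, 0.94, 0.0547, 0.0667, 1],
    [0, 0, 0.2674, 0.94, 0.0547, 0.0667, 1],
    [0, 0, 0.2674, 0.94, 0.0547, 0.0667, 1],
    [0, 0, 0.2674, 0.94, 0.0547, 0.0667, 1],
  ],
)

```text
t: 2.2
position: [0.198, -0.3544, 0.2107]
orientation: [3.141, -0.001, -0.547]
force: [-0.6, -1.8, 0.2]
finger_gap: 1.004
gripper_force: 0.0
```

To row units: 0.169 m / 0.75 = 0.2253, -0.167 m / 0.75 = -0.2227.

Emit:
move_tool(
  plan=[
    [0, 0, 0, 0.2253, -0.2227, 0.1067, 1],
    [0, 0, 0, 0.2253, -0.2227, 0.1067, 1],
    [0, 0, 0, 0.2253, -0.2227, 0.1067, 1],
    [0, 0, 0, 0.2253, -0.2227, 0.1067, 1],
    [0, 0, 0, 0.2253, -0.2227, 0.1067, 1],
    [0, 0, 0, 0.2253, -0.2227, 0.1067, 1],
    [0, 0, 0, 0.2253, -0.2227, 0.1867, 1],
    [0, 0, 0, 0.2253, -0.2227, 0.1867, 1],
    [0, 0, 0, 0.2253, -0.2227, 0.1867, 1],
  ],
)

```text
t: 2.95
position: [0.4263, -0.2963, 0.0666]
orientation: [-3.14, 0.007, -0.539]
force: [-1.0, 0.3, 0.2]
finger_gap: 1.001
gripper_force: 0.0Traceback (most recent call last):
```

```bash
python3 - <<'E'
from h import *
t=snap("top","top2")
im=np.zeros((560,480,3),np.uint8);im[:]=crop(t,365,170,80,93,6)[:560,:480]
cv2.imwrite("pics/comp3.png",im)
E
```

```text
  File "<stdin>", line 3, in <module>
ValueError: could not broadcast input array from shape (558,480,3) into shape (560,480,3)
```

Emit:
move_tool(
  plan=[
    [0, 0, 0, 0, 0, 0, 1],
    [0, 0, 0, 0, 0, 0, 1],
  ],
)

```text
t: 3.17
position: [0.4275, -0.3008, 0.0723]
orientation: [3.141, -0.003, -0.543]
force: [-0.0, -0.5, 0.4]
finger_gap: 1.001
gripper_force: 0.0
```

To row units: 0.07 m / 0.75 = 0.0933, -0.002 m / 0.75 = -0.0027, 0.008 rad / 3.1416 = 0.0025.

Emit:
move_tool(
  plan=[
    [0, 0, 0.0025, 0.0013, -0.0027, 0.0267, 0.6],
    [0, 0, 0.0025, 0.0013, -0.0027, 0.0533, 0.6],
    [0, 0, 0.0025, 0.0013, -0.0027, 0.0733, 0.6],
    [0, 0, 0.0025, 0.0013, -0.0027, 0.0933, 0.6],
    [0, 0, 0.0025, 0.0013, -0.0027, 0.0933, 0.6],
    [0, 0, 0.0025, 0.0013, -0.0027, 0.0933, 0.6],
  ],
  squeeze=80,
)

```text
t: 3.67
position: [0.4288, -0.2998, 0.0015]
orientation: [3.141, -0.001, -0.552]
force: [-0.1, -0.4, 1.1]
finger_gap: 0.602
gripper_force: 0.0
```

Emit:
move_tool(
  plan=[
    [0, 0, 0, 0, 0, 0, 0],
    [0, 0, 0, 0, 0, 0, 0],
    [0, 0, 0, 0, 0, 0, 0],
    [0, 0, 0, 0, 0, 0, 0],
    [0, 0, 0, 0, 0, 0, 0],
    [0, 0, 0, 0, 0, 0, 0],
  ],
)

```text
t: 4.17
position: [0.4295, -0.3, 0.0023]
orientation: [3.141, -0.003, -0.551]
force: [-0.7, 0.5, 9.2]
finger_gap: 0.296
gripper_force: 78.0
```

To row units: -0.15 m / 0.75 = -0.2, -0.13 m / 0.75 = -0.1733.

Emit:
move_tool(
  plan=[
    [0, 0, 0, 0, 0, -0.0267, 0],
    [0, 0, 0, 0, 0, -0.0667, 0],
    [0, 0, 0, 0, 0, -0.12, 0],
    [0, 0, 0, 0, 0, -0.1733, 0],
    [0, 0, 0, 0, 0, -0.2, 0],
    [0, 0, 0, 0, 0, -0.2, 0],
    [0, 0, 0, 0, 0, -0.2, 0],
  ],
)

```text
t: 4.75
position: [0.4291, -0.2997, 0.1519]
orientation: [3.141, -0.003, -0.551]
force: [1.1, 0.7, -2.8]
finger_gap: 0.301
gripper_force: 79.1
```

```bash
cat > look.py <<'E'
from h import *
import sys
n=sys.argv[1]
t=snap("top","top"+n);s=snap("scene","scene"+n)
from plant import ctrl, viewer, order
p=ctrl.get_obs()["position"]; 
im=np.zeros((400,800,3),np.uint8)
for S,x0 in((t,0),(s,400)):
    u=proj(S,p+[0,0,.02]).astype(int); x,y=np.clip(u-40,0,[560,320]); print(x,y)
    im[:,x0:x0+400]=crop(S,x,y,80,80,5)
cv2.imwrite(f"pics/look{n}.png",im)
E
python3 look.py 3
```

```text
378 172
344 117
```

View pics/look3.png

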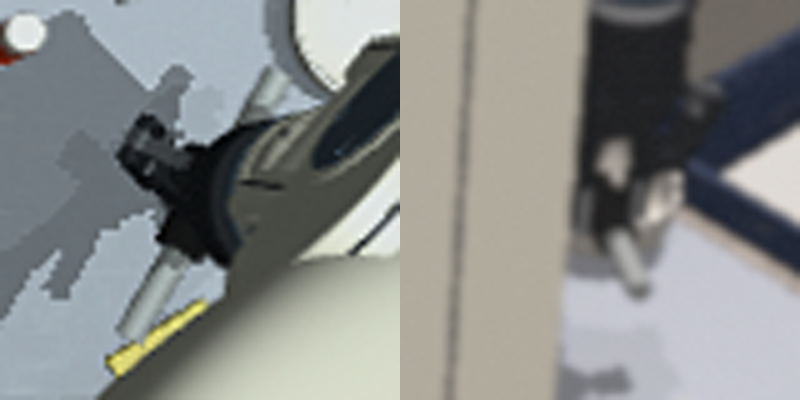

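The roller is held level in the fingers: its near end is at (130,332) in the top crop and (640,290) in the scene crop. Now I'll move it above the stand.

To row units: -0.2743 m / 0.75 = -0.3657, -0.0736 m / 0.75 = -0.0981, -0.417 rad / 3.1416 = -0.1327.

Emit:
move_tool(
  plan=[
    [0, 0, -0.1327, -0.0981, -0.3657, 0, 0],
    [0, 0, -0.1327, -0.0981, -0.3657, 0, 0],
    [0, 0, -0.1327, -0.0981, -0.3657, 0, 0],
    [0, 0, -0.1327, -0.0981, -0.3657, 0, 0],
    [0, 0, -0.1327, -0.0981, -0.3657, 0, 0],
    [0, 0, -0.1327, -0.0981, -0.3657, 0, 0],
    [0, 0, -0.1327, -0.0981, -0.3657, 0, 0],
    [0, 0, -0.1327, -0.0981, -0.3657, 0.0467, 0],
    [0, 0, -0.1327, -0.0981, -0.3657, 0.0667, 0],
    [0, 0, -0.1327, -0.0981, -0.3657, 0.0667, 0],
    [0, 0, -0.1327, -0.0981, -0.3657, 0.0667, 0],
    [0, 0, -0.1327, -0.0981, -0.3657, 0.0667, 0],
  ],
  squeeze=80,
)

```text
t: 5.85
position: [0.5097, -0.0274, 0.1006]
orientation: [-3.142, 0.0, -0.135]
force: [0.5, 0.2, -1.6]
finger_gap: 0.299
gripper_force: 79.6
```

```bash
python3 look.py 4
```

```text
273 144
262 154
```

View pics/look4.png

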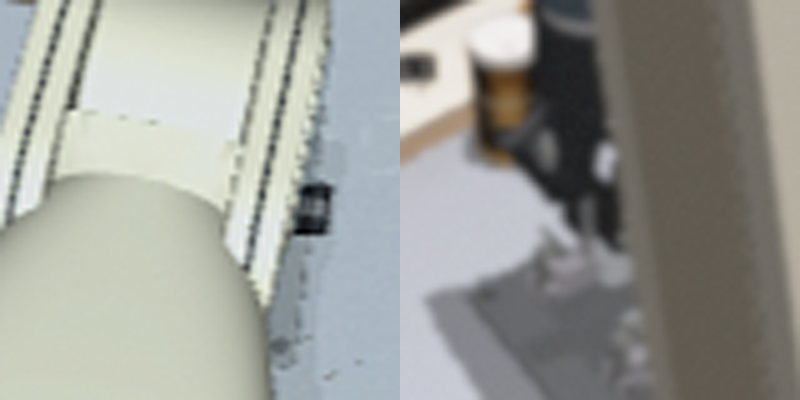

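The arm hides most of the clips in both views: the top shows only a finger at (315,208), the scene only the far clip at (580,250). I'll descend in steps, watching the forces.

To row units: 0.045 m / 0.75 = 0.06, 0.035 m / 0.75 = 0.0467.

Emit:
move_tool(
  plan=[
    [0, 0, 0, 0, 0, 0.0267, 0],
    [0, 0, 0, 0, 0, 0.0467, 0],
    [0, 0, 0, 0, 0, 0.06, 0],
    [0, 0, 0, 0, 0, 0.06, 0],
  ],
  squeeze=110,
)

```text
t: 6.28
position: [0.509, -0.0275, 0.0545]
orientation: [-3.141, 0.002, -0.135]
force: [-0.2, -0.3, -2.5]
finger_gap: 0.288
gripper_force: 108.4
```

Emit:
move_tool(
  plan=[
    [0, 0, 0, 0, 0, 0.0067, 0],
    [0, 0, 0, 0, 0, 0.0067, 0],
  ],
)

```text
t: 6.45
position: [0.51, -0.0274, 0.0507]
orientation: [3.142, -0.001, -0.135]
force: [-0.4, 0.7, -2.6]
finger_gap: 0.288
gripper_force: 108.5
```

Emit:
move_tool(
  plan=[
    [0, 0, 0, 0, 0, 0.0067, 0],
    [0, 0, 0, 0, 0, 0.0067, 0],
  ],
)

```text
t: 6.62
position: [0.5101, -0.0276, 0.0456]
orientation: [3.141, -0.001, -0.135]
force: [-0.4, -1.3, -0.1]
finger_gap: 0.289
gripper_force: 109.1
```

To row units: 0.004 m / 0.75 = 0.0053.

Emit:
move_tool(
  plan=[
    [0, 0, 0, 0, 0, 0.0053, 0],
    [0, 0, 0, 0, 0, 0.0053, 0],
  ],
)

```text
t: 6.78
position: [0.5096, -0.0273, 0.0411]
orientation: [3.141, -0.0, -0.134]
force: [-0.0, -2.8, 0.0]
finger_gap: 0.292
gripper_force: 109.2
```

Emit:
move_tool(
  plan=[
    [0, 0, 0, 0, 0, 0.0053, 0],
    [0, 0, 0, 0, 0, 0.0053, 0],
  ],
)

```text
t: 6.95
position: [0.5093, -0.0271, 0.0367]
orientation: [-3.142, 0.001, -0.134]
force: [-0.3, -2.8, -1.2]
finger_gap: 0.292
gripper_force: 109.0
```

Emit:
move_tool(
  plan=[
    [0, 0, 0, 0, 0, 0.0053, 0],
    [0, 0, 0, 0, 0, 0.0053, 0],
  ],
)

```text
t: 7.12
position: [0.5092, -0.0269, 0.0326]
orientation: [-3.141, 0.001, -0.134]
force: [-0.4, -1.4, -2.0]
finger_gap: 0.293
gripper_force: 108.9
```

To row units: 0.004 m / 0.75 = 0.0053.

Emit:
move_tool(
  plan=[
    [0, 0, 0, 0, 0, 0.0053, 0],
    [0, 0, 0, 0, 0, 0.0053, 0],
  ],
)

```text
t: 7.28
position: [0.5093, -0.0268, 0.0286]
orientation: [-3.141, 0.001, -0.134]
force: [0.1, -0.2, -2.0]
finger_gap: 0.29
gripper_force: 108.9
```

Emit:
move_tool(
  plan=[
    [0, 0, 0, 0, 0, 0.0033, 0],
    [0, 0, 0, 0, 0, 0.0033, 0],
  ],
)

```text
t: 7.45
position: [0.5097, -0.0269, 0.0266]
orientation: [-3.141, 0.0, -0.134]
force: [0.2, 0.0, -1.3]
finger_gap: 0.288
gripper_force: 109.0
```

Emit:
move_tool(
  plan=[
    [0, 0, 0, 0, 0, 0.0027, 0],
    [0, 0, 0, 0, 0, 0.0027, 0],
  ],
)

```text
t: 7.62
position: [0.5099, -0.0269, 0.0263]
orientation: [-3.141, -0.001, -0.134]
force: [-4.8, 1.5, 16.2]
finger_gap: 0.294
gripper_force: 111.7
```

To row units: -0.001 m / 0.75 = -0.0013.

Emit:
move_tool(
  plan=[
    [0, 0, 0, 0, 0, -0.0013, 0.7],
    [0, 0, 0, 0, 0, -0.0013, 0.7],
    [0, 0, 0, 0, 0, -0.0013, 0.7],
    [0, 0, 0, 0, 0, -0.0013, 0.7],
    [0, 0, 0, 0, 0, -0.0013, 0.7],
  ],
)

```text
t: 8.03
position: [0.5096, -0.0271, 0.0258]
orientation: [-3.142, 0.0, -0.134]
force: [0.8, 0.2, -0.5]
finger_gap: 0.702
gripper_force: 0.0
```

Emit:
move_tool(
  plan=[
    [0, 0, 0, 0, 0, -0.0133, 0.7],
    [0, 0, 0, 0, 0, -0.0533, 0.7],
    [0, 0, 0, 0, 0, -0.1067, 0.7],
    [0, 0, 0, 0, 0, -0.16, 1],
    [0, 0, 0, 0, 0, -0.2133, 1],
    [0, 0, 0, 0, 0, -0.24, 1],
  ],
)

```text
t: 8.53
position: [0.5106, -0.0273, 0.2105]
orientation: [3.141, -0.005, -0.134]
force: [-0.0, -0.0, -0.5]
finger_gap: 1.0
gripper_force: 0.0
```

To row units: -0.303 m / 0.75 = -0.404, -0.1247 m / 0.75 = -0.1663, -0.724 rad / 3.1416 = -0.2305.

Emit:
move_tool(
  plan=[
    [0, 0, -0.2305, -0.1663, -0.404, 0, 1],
    [0, 0, -0.2305, -0.1663, -0.404, 0, 1],
    [0, 0, -0.2305, -0.1663, -0.404, 0, 1],
    [0, 0, -0.2305, -0.1663, -0.404, 0, 1],
    [0, 0, -0.2305, -0.1663, -0.404, 0, 1],
    [0, 0, -0.2305, -0.1663, -0.404, 0, 1],
    [0, 0, -0.2305, -0.1663, -0.404, 0, 1],
    [0, 0, -0.2305, -0.1663, -0.404, 0, 1],
    [0, 0, -0.2305, -0.1663, -0.404, 0, 1],
    [0, 0, -0.2305, -0.1663, -0.404, 0, 1],
    [0, 0, -0.2305, -0.1663, -0.404, 0, 1],
    [0, 0, -0.2305, -0.1663, -0.404, 0, 1],
  ],
)

```text
t: 9.53
position: [0.4269, 0.289, 0.2058]
orientation: [3.141, 0.0, 0.589]
force: [-0.1, -0.3, 0.4]
finger_gap: 1.001
gripper_force: 0.0
```

```bash
python3 - <<'E'
from h import *
t=snap("top","top5");s=snap("scene","scene5")
im=np.zeros((576,796,3),np.uint8)
im[:576,:440]=crop(t,288,154,55,72,8);im[:300,440:795]=crop(s,268,186,71,60,5)
im[300:576,440:760]=crop(s,205,235,80,69,4)
cv2.imwrite("pics/comp5.png",im)
E
```

```text
(no output)
```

View pics/comp5.png

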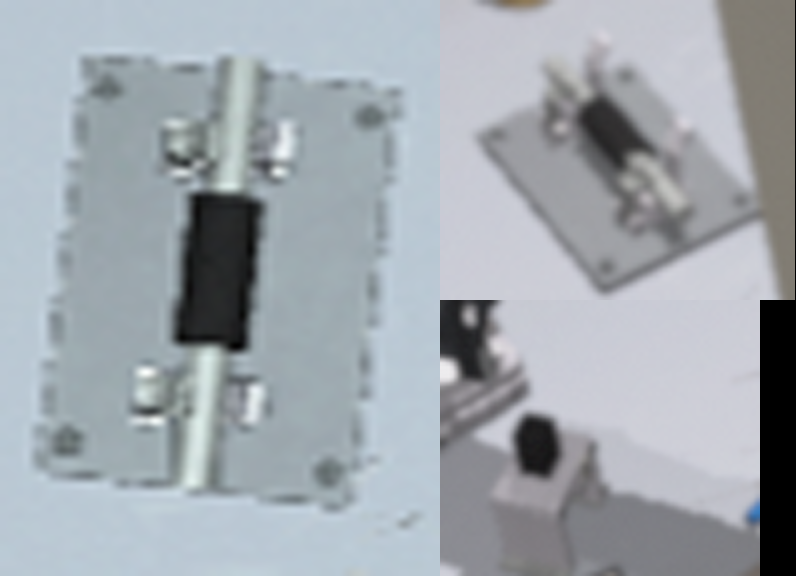

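The roller lies in both clips. In the top crop the sleeve spans (225,190)–(212,350) and the ends are at (243,58) and (195,488). The jaws, at (185,145) and (150,390), stand where they did when shut. I'll check this in numbers.

```bash
python3 - <<'E'
from h import *
from meas2 import up,pts,rect
t=load("top5");s=load("scene5")
C=[]
for S,b in((t,(300,172,30,30)),(s,(288,200,28,26))):
    p=pts(up(S,b).max(2)<95,b); m=cv2.moments(p.astype(np.float32).reshape(-1,1,2)); C.append((m["m10"]/m["m00"],m["m01"]/m["m00"])); print(rect(S,p,.038))
p,e=tri(t,C[0],s,C[1]); print(p,e)
f=lambda x0,y0,k,p:(np.array(p)+.5)/k-.5+[x0,y0]
def st(p):
    a=3.008;d=np.array(p)[:2]-[.5098,-.0267]; return np.round([d@[np.cos(a),np.sin(a)],d@[-np.sin(a),np.cos(a)]],4)
print(st(p),st(onz(t,C[0],.038)))
r=[onz(t,f(288,154,8,q),.038) for q in((243,58),(195,488))]; d=r[1]-r[0];print([st(x) for x in r],np.linalg.norm(d),np.arctan2(d[1],d[0]))
# sight of gauge centre with both views' bridge corners unchanged
E
```

```text
(array([510.2, -27.5]), array([58.2, 27.9], dtype=float32), -0.138)
(array([516.9, -25.6]), array([65.5, 33.6], dtype=float32), -0.1541)
[ 0.51153471 -0.02568228  0.04191769] 0.005460516951072362
[-0.0016 -0.0012] [-0.0003  0.0009]
[array([-0.0803,  0.0008]), array([0.0805, 0.0018])] 0.1607818202606074 3.013915979360119
```

Roller: x −0.3 mm, y +0.9 mm, yaw within 0.01, height consistent. Now the gauge.

To row units: 0.125 m / 0.75 = 0.1667, 0.11 m / 0.75 = 0.1467.

Emit:
move_tool(
  plan=[
    [0, 0, 0, 0, -0.0013, 0.0533, 1],
    [0, 0, 0, 0, -0.0013, 0.1067, 0.8],
    [0, 0, 0, 0, -0.0013, 0.1467, 0.6],
    [0, 0, 0, 0, -0.0013, 0.1667, 0.6],
    [0, 0, 0, 0, -0.0013, 0.1667, 0.6],
    [0, 0, 0, 0, -0.0013, 0.1667, 0.6],
  ],
  squeeze=60,
)

```text
t: 10.13
position: [0.4263, 0.2899, 0.0809]
orientation: [-3.141, 0.001, 0.588]
force: [1.1, 0.5, 0.9]
finger_gap: 0.597
gripper_force: 0.0
```

Emit:
move_tool(
  plan=[
    [0, 0, 0, 0, 0, 0, 0],
    [0, 0, 0, 0, 0, 0, 0],
    [0, 0, 0, 0, 0, 0, 0],
    [0, 0, 0, 0, 0, 0, 0],
    [0, 0, 0, 0, 0, 0, 0],
    [0, 0, 0, 0, 0, 0, 0],
  ],
)

```text
t: 10.63
position: [0.4273, 0.2911, 0.0826]
orientation: [3.141, -0.004, 0.59]
force: [0.9, -0.1, 6.9]
finger_gap: 0.274
gripper_force: 60.3
```

Emit:
move_tool(
  plan=[
    [0, 0, 0, 0, 0, -0.0133, 0],
    [0, 0, 0, 0, 0, -0.0267, 0],
    [0, 0, 0, 0, 0, -0.0267, 0],
  ],
)

```text
t: 10.88
position: [0.4268, 0.2912, 0.1032]
orientation: [3.141, -0.003, 0.59]
force: [0.7, 1.2, -2.6]
finger_gap: 0.268
gripper_force: 59.5
```

The manual's scale: shifts go in shares of 0.75 m and turns go in shares of pi rad. Converting my numbers, 0.3107 m / 0.75 = 0.4143, 0.12 m / 0.75 = 0.16, 0.724 rad / 3.1416 = 0.2305.

Emit:
move_tool(
  plan=[
    [0, 0, 0, 0, 0, -0.04, 0],
    [0, 0, 0, 0, 0, -0.0867, 0],
    [0, 0, 0, 0, 0, -0.1333, 0],
    [0, 0, 0.0637, -0.0267, 0.08, -0.1333, 0],
    [0, 0, 0.1273, -0.0533, 0.16, -0.1333, 0],
    [0, 0, 0.1592, -0.0733, 0.2067, -0.1333, 0],
    [0, 0, 0.191, -0.0867, 0.2533, -0.1333, 0],
    [0, 0, 0.2305, -0.1067, 0.3, -0.1333, 0],
    [0, 0, 0.2305, -0.12, 0.3467, -0.1333, 0],
    [0, 0, 0.2305, -0.1333, 0.3867, -0.1333, 0],
    [0, 0, 0.2305, -0.1437, 0.4143, -0.1333, 0],
    [0, 0, 0.2305, -0.1437, 0.4143, -0.1333, 0],
  ],
  squeeze=80,
)

```text
t: 11.88
position: [0.5104, -0.0317, 0.2006]
orientation: [3.14, -0.0, -0.139]
force: [-0.3, 0.9, -4.1]
finger_gap: 0.276
gripper_force: 82.0
```

Emit:
move_tool(
  plan=[
    [0, 0, 0, 0, 0, 0, 0],
    [0, 0, 0, 0, 0, 0, 0],
    [0, 0, 0, 0, 0, 0, 0],
  ],
)

```text
t: 12.13
position: [0.5089, -0.0265, 0.201]
orientation: [-3.141, 0.0, -0.133]
force: [-0.6, -0.5, -3.7]
finger_gap: 0.271
gripper_force: 82.0
```

```bash
python3 - <<'E'
from h import *
t=snap("top","top6");s=snap("scene","scene6")
im=np.zeros((600,800,3),np.uint8)
im[:400,:400]=crop(s,255,150,80,80,5);im[:400,400:]=crop(t,270,140,80,80,5)
cv2.imwrite("pics/comp6.png",im[:400])
E
```

```text
(no output)
```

View pics/comp6.png

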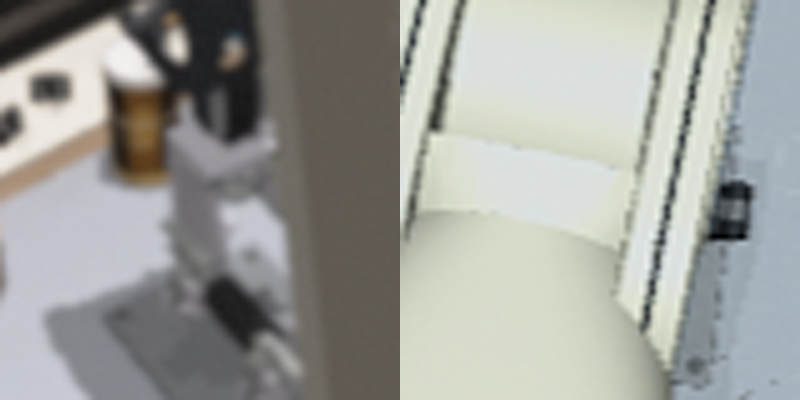

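The gauge is held upright over the stand and in line with the roller: bridge at (220,150) and sleeve at (230,310) in the scene crop. I'll lower it in steps.

To row units: 0.08 m / 0.75 = 0.1067, 0.001 m / 0.75 = 0.0013.

Emit:
move_tool(
  plan=[
    [0, 0, 0, 0.0013, 0, 0.0267, 0],
    [0, 0, 0, 0.0013, 0, 0.0533, 0],
    [0, 0, 0, 0.0013, 0, 0.0733, 0],
    [0, 0, 0, 0.0013, 0, 0.0933, 0],
    [0, 0, 0, 0.0013, 0, 0.1067, 0],
    [0, 0, 0, 0.0013, 0, 0.1067, 0],
  ],
)

```text
t: 12.73
position: [0.5092, -0.0267, 0.1192]
orientation: [-3.141, 0.003, -0.133]
force: [-0.4, 0.3, -4.1]
finger_gap: 0.269
gripper_force: 82.0
```

Emit:
move_tool(
  plan=[
    [0, 0, 0, 0, 0, 0.008, 0],
    [0, 0, 0, 0, 0, 0.016, 0],
    [0, 0, 0, 0, 0, 0.024, 0],
    [0, 0, 0, 0, 0, 0.0293, 0],
    [0, 0, 0, 0, 0, 0.0293, 0],
    [0, 0, 0, 0, 0, 0.0293, 0],
  ],
)

```text
t: 13.23
position: [0.5102, -0.0276, 0.0989]
orientation: [-3.142, 0.0, -0.134]
force: [-1.8, -0.0, -2.7]
finger_gap: 0.266
gripper_force: 82.0
```

To row units: 0.004 m / 0.75 = 0.0053, 0.002 m / 0.75 = 0.0027.

Emit:
move_tool(
  plan=[
    [0, 0, 0, 0, 0, 0.0027, 0],
    [0, 0, 0, 0, 0, 0.0053, 0],
    [0, 0, 0, 0, 0, 0.0053, 0],
  ],
)

```text
t: 13.48
position: [0.5103, -0.0277, 0.0947]
orientation: [3.142, -0.0, -0.134]
force: [-0.4, -0.2, -3.4]
finger_gap: 0.27
gripper_force: 82.0
```

Emit:
move_tool(
  plan=[
    [0, 0, 0, 0, 0, 0.0013, 0],
    [0, 0, 0, 0, 0, 0.0013, 0],
  ],
)

```text
t: 13.65
position: [0.5103, -0.0276, 0.0938]
orientation: [-3.142, -0.0, -0.134]
force: [0.3, 0.4, -3.3]
finger_gap: 0.268
gripper_force: 82.0
```

Emit:
move_tool(
  plan=[
    [0, 0, 0, 0, 0, 0.0013, 0],
    [0, 0, 0, 0, 0, 0.0013, 0],
  ],
)

```text
t: 13.82
position: [0.5103, -0.0276, 0.0928]
orientation: [3.142, -0.0, -0.134]
force: [1.0, -0.8, -3.0]
finger_gap: 0.27
gripper_force: 82.0
```

To row units: 0.001 m / 0.75 = 0.0013.

Emit:
move_tool(
  plan=[
    [0, 0, 0, 0, 0, 0.0013, 0],
    [0, 0, 0, 0, 0, 0.0013, 0],
  ],
)

```text
t: 13.98
position: [0.5104, -0.0276, 0.0927]
orientation: [3.141, -0.001, -0.134]
force: [-3.3, 0.3, 5.6]
finger_gap: 0.269
gripper_force: 83.5
```

Emit:
move_tool(
  plan=[
    [0, 0, 0, 0, 0, 0.0013, 0],
    [0, 0, 0, 0, 0, 0.0013, 0],
  ],
)

```text
t: 14.15
position: [0.5105, -0.0276, 0.0927]
orientation: [3.141, -0.002, -0.134]
force: [-6.3, 1.7, 16.6]
finger_gap: 0.269
gripper_force: 85.0
```

Emit:
move_tool(
  plan=[
    [0, 0, 0, 0, 0, 0.0013, 0],
    [0, 0, 0, 0, 0, 0.0013, 0],
  ],
)

```text
t: 14.32
position: [0.5106, -0.0276, 0.0926]
orientation: [3.141, -0.003, -0.134]
force: [-8.7, 1.7, 26.6]
finger_gap: 0.272
gripper_force: 86.6
```

The soles meet the plate at the expected height. I'll relieve the load, let go, and retreat.

To row units: -0.0028 m / 0.75 = -0.0037.

Emit:
move_tool(
  plan=[
    [0, 0, 0, 0, 0, -0.0037, 0],
    [0, 0, 0, 0, 0, -0.0037, 0],
  ],
  squeeze=20,
)

```text
t: 14.48
position: [0.5106, -0.0276, 0.0935]
orientation: [3.142, -0.001, -0.134]
force: [1.3, -0.1, -3.6]
finger_gap: 0.268
gripper_force: 82.3
```

Emit:
move_tool(
  plan=[
    [0, 0, 0, 0, 0, 0, 0.5],
    [0, 0, 0, 0, 0, 0, 0.7],
    [0, 0, 0, 0, 0, 0, 0.7],
    [0, 0, 0, 0, 0, 0, 0.7],
    [0, 0, 0, 0, 0, 0, 0.7],
  ],
)

```text
t: 14.9
position: [0.5103, -0.0276, 0.0925]
orientation: [-3.142, 0.0, -0.134]
force: [-0.3, 0.1, 0.1]
finger_gap: 0.705
gripper_force: 0.0
```

Emit:
move_tool(
  plan=[
    [0, 0, 0, 0, 0, -0.0133, 0.7],
    [0, 0, 0, 0, 0, -0.04, 0.7],
    [0, 0, 0, 0, 0, -0.08, 0.7],
    [0, 0, 0, 0, 0, -0.1333, 0.7],
    [0, 0, 0, -0.0533, 0.04, -0.16, 0.7],
    [0, 0, 0, -0.0933, 0.08, -0.16, 0.7],
    [0, 0, 0, -0.1333, 0.1333, -0.16, 0.7],
    [0, 0, 0, -0.1333, 0.1867, -0.16, 0.7],
    [0, 0, 0, -0.1333, 0.24, -0.16, 0.7],
    [0, 0, 0, -0.1333, 0.2933, -0.16, 0.7],
    [0, 0, 0, -0.1333, 0.3467, -0.16, 0.7],
    [0, 0, 0, -0.1333, 0.3467, -0.16, 0.7],
  ],
)

```text
t: 15.9
position: [0.3755, -0.2769, 0.2133]
orientation: [3.139, -0.001, -0.138]
force: [-0.7, 0.5, -0.7]
finger_gap: 0.7
gripper_force: 0.0
```

```bash
python3 - <<'E'
from h import *
t=snap("top","top7");s=snap("scene","scene7")
im=np.zeros((576,796,3),np.uint8)
im[:576,:440]=crop(t,288,154,55,72,8);im[:350,440:795]=crop(s,268,176,71,70,5)
cv2.imwrite("pics/comp7.png",im)
E
```

```text
(no output)
```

View pics/comp7.png

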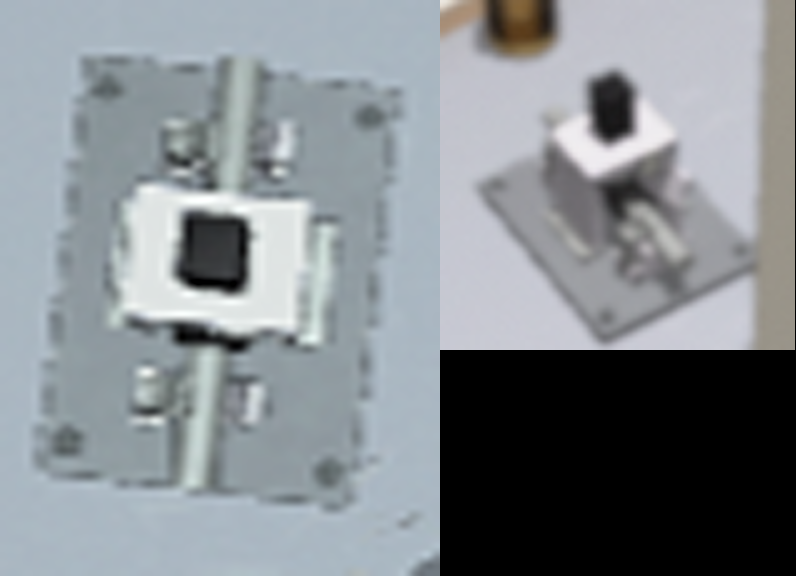

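The gauge stands squarely astride the roller: bridge centre at about (220,260) in the top crop, soles on the plate on both sides, roller and jaws as before. One last check in numbers, then I hand in.

```bash
python3 - <<'E'
from h import *
from plant import ctrl, viewer, order
t=load("top7"); f=lambda p:(np.array(p)+.5)/8-.5+[288,154]
c=onz(t,f((220,260)),.084); print(c); a,b=onz(t,f((145,185)),.084),onz(t,f((310,200)),.084); print(np.linalg.norm(a-b),np.arctan2(*(b-a)[1::-1])+np.pi/2)
if np.hypot(*(c[:2]-[.5098,-.0267]))<.01: print(order.sign_off())
E
```

```text
[ 0.50998583 -0.02965791  0.084     ]
0.058917784008239896 -0.11069227263645054
the job is handed in; nothing more can be done
None
```

The thick roller is seated in both clips, within about 1 mm of centre. The gauge stands squarely astride it, about 3 mm from the stand's centre, with its soles on the plate. I handed the job in at about 16 s; no verdict was shown, and I inferred the foot reading from heights and forces rather than seeing it directly.

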